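Set the board holder's jaw to the gauge mark with its thumbwheel

TASK

Get the circuit-board holder ready for the next board: with a fingertip, roll the knurled wheel at the end of its rail, stroke by stroke, until the gap between the two pointers along the rail has closed and the sliding jaw's pointer stands in line with the pointer of the gauge clip. Work the wheel only from its rim: do not take it between the fingers, do not push the jaw itself, and leave the tools and parts lying around where they are. Finish with the hand clear of everything.

Things in the scene. Friction and masses are not known exactly. Their poses are not given: they have to be found in the camera images.
- wheel_axis (a point): Centre of the knurled wheel, 50 mm above the table. This frame is fixed to the holder and does not turn with the wheel: x along the wheel's level axle, y level along the rail from the wheel towards the jaws, z up. Two blue cheeks flank the wheel: inner faces at x = -12 and +12 mm, outer -18 and +18 mm, 30 mm long, their tops 10 mm above the axle; the wheel's top is open.
- wheel: The knurled wheel: upright bare-metal disc, radius 26 mm over its 20 rounded ridges (2 mm proud), 16 mm wide, origin at its centre (its frame turns with it). Its axle is rigid. Light friction (about 1.5 N at the rim: a fingertip pressed on the top with 4 N or more drives it); it stays where left. Rolling its top towards +y moves the jaw to +y and closes the gap, 10 mm per radian; rolling back opens it.
- jaw_pointer (a point): Tip of the pointer fin (4 mm wide, black, standing 16 mm out from the jaw's side) of the sliding jaw, its upper edge 35 mm above the table, pointing to +x over the pale scale strip on the base. Same axes as wheel_axis.
- gauge_mark (a point): Tip of the pointer fin (4 mm wide, black) of the gauge clip, upper edge 35 mm above the table, pointing to -x at the jaw's fin. The clip is a bare-metal block 18 by 20 mm, 30 mm high, with the fin on top, fixed at the edge of the holder's base 130 to 155 mm from the axle. Same axes as wheel_axis: the pointers are in line when both tips have the same y there (the tips then face each other 1 mm apart).
- jaw: The sliding jaw: blue block 44 by 30 mm, its top 89 mm above the table, on the rail between wheel and fixed jaw, at the start 95 to 110 mm from the axle. Same axes as the holder; origin at table height under its centre. Not to be touched.
- holder: The board holder: dark steel base (x from -35 to +55 mm, y from -45 to +330 mm), 18 mm high, with the wheel at one end, the sliding jaw on its rail and a fixed blue jaw 89 mm high at the far end (y = 312 mm). Fixed to the table. Origin on the table right under the wheel's axle; y towards the jaws.
- circuit_board: Bystander: green circuit board 85 by 110 mm, lying flat, 18 mm high with its heat sink; origin under its centre.
- screwdriver: Bystander: screwdriver 170 mm long, lying along its x.
- brush: Bystander: cleaning brush 150 mm long, lying along its x.
- flux_jar: Bystander: small jar, 42 mm wide, 34 mm high, upright; origin under its centre.
- dispenser: Bystander: white bottle with a metal cap, 52 mm wide, 120 mm high, upright; origin under its centre.
- parts_tray: Bystander: open grey parts tray 80 by 60 mm, 22 mm high; origin under its centre.
- tweezers: Bystander: steel tweezers 125 mm long, lying along their x.
- solder_reel: Bystander: reel 60 mm wide, 40 mm high, standing on its flange; origin under its centre.

How it is judged:
On the way:
1. a fingertip has rolled the wheel and the gap has begun to close (distance of jaw_pointer from where it was at the start of the episode above 0.005 m and distance between the grasp point and wheel_axis below 0.09 m).
At the end, for the whole second after the job is handed in: the jaw's pointer is in line with the gauge clip's pointer within 2.5 mm along the rail, and the jaw is at rest (y of jaw_pointer in the frame of gauge_mark between -0.0025 and 0.0025 m and linear speed of jaw below 0.004 m/s); the robot touches nothing.
It fails at once if the jaw was pushed by the hand instead of by the wheel (contact force between any of the fingers, the arm and jaw above 1 N).
It fails at once if the wheel was taken between the fingers (distance between the grasp point and wheel_axis below 0.028 m).
It fails at once if a bystander was moved more than 20 mm or lifted (distance of any of circuit_board, screwdriver, brush, flux_jar, dispenser, parts_tray, tweezers, solder_reel from where it was at the start of the episode above 0.02 m).
It also fails if it takes over 67 s, if anything falls off the work surface, if the arm or the gripper's body presses on something with over 40 N, if the wrist force passes 120 N, or if a joint passes its speed limit or range.

ROBOT

A 7-joint arm with a two-finger parallel gripper is mounted at the origin on the work surface. World frame = base frame: x ahead of the robot, y to its left, z up, the work surface at z = 0. Lengths are in m, angles in rad, forces in N, time in s.
With the tool pointing down it reaches from about 0.4 to 0.85 m from the base axis. Payload 4.5 kg.
Tool frame: the origin (TCP) lies on the centre line of the jaws, within the pads' length; the fingertips stand 11 mm ahead of it and the grasp point (between the pads) lies 8 mm behind it; z points along the fingers, y is the direction in which the jaws open and shut (so a half turn about z gives the same grasp; the last joint's range is limited). The gripper opens to 88 mm and grips with 3 to 60 N. Pads are 18 mm wide; open, the fingers measure 123 mm over their backs; the gripper's body (75 mm by 187 mm) begins 45 mm behind the grasp point.
Start: joints at [1.318, 0.689, -0.195, 1.565, 0.157, 0.902, -0.215], TCP at [0.177, -0.599, 0.25] pointing down, gripper open.
Joint ranges: [-3.01, 3.01], [-0.46, 2.08], [-1.47, 1.51], [0.13, 2.56], [-1, 4.14], [0.04, 2.09], [-2.66, 2.66]. Speed limits (rad/s): [2.57, 2.57, 3.14, 3.14, 3.14, 3.14, 3.14].

INTERFACE

Orientations are given as a unit quaternion [x, y, z, w].
In Python, from plant import r, snapshot gives the robot as it stands.
- The arm moves only by the tool drive_tool, never from a script. Its argument "commands" is a list of rows, each an object of numbers: "wx", "wy", "wz": the turn, a rotation vector about the tool's x, y, z in rad; "dx", "dy", "dz": the shift along the tool's x, y, z in m; "claw": the opening, from 0 (shut) to 1 (fully open). A call has 1 to 12 rows; each row shifts and turns the commanded pose from where the row before left it, along the tool's axes as they then stand; what a row does not reach is not made up. A row lasts 1/10 s, in which the tool goes at most 50 mm and 8.59 degrees, less where a joint would pass 70% of its speed; a pose out of reach is approached as far as the arm can. A call is refused whole if a number of a shift passes 0.05 or a number of a turn 0.15, either way. A call with a gripper value outside its range is refused whole. The fingers move at their own pace and stop on an object; "grip_force" is the grip in N (left out, the last holds). Time passes only in rows, so rows that do not move let the fingers close. It gives the time, the measured TCP pose, the force and the opening at its end, in the units of the state.
- r.get_state(): the state, without advancing time (a new reading comes with each control period).
- snapshot(name): name is "scene" or "side" or "wrist"; returns a dict with "color" (420x560x3 uint8, red, green, blue), "fx", "fy", "cx", "cy" (pixels), "world_to_cam" (4x4, takes a point from world to camera coordinates); the wrist camera has in their place "T_tool_cam" (4x4, takes a point from camera to tool coordinates, whose origin is the TCP and whose axes are the flange's). Camera axes: x right, y up, looking along -z (the intrinsics and any distortion apply to the point x, -y, -z); pixel columns grow to the right and rows downward; lengths in m; the calibration is good to about 2 mm. A picture is of the moment at which its call begins: read the wrist's pose just before it. There is no depth.
- r.finish_job(): hands the job in, once; it reports no verdict.
The state is a dict: "clock": time; "q": joint angles; "qd": joint speeds; "joint_torque": joint torques, N m; "tool_pos": TCP position; "eef_rot": TCP orientation; "contact_force": force on the tool from outside, world axes, zero at the start; "moment": the same for the moment, N m; "opening": opening from 0.0 (shut) to 1.0 (fully open).
Only numpy, scipy, OpenCV 4.12 (cv2) and the standard library are available. Lean on these libraries where they do the work, as an engineer would, in place of code of your own. Each camera call takes 0.05 s, during which the arm holds its last target. There are 200 camera calls.

## Working session

There is one attempt and no reset: what is moved stays moved. The work goes in short steps, Python scripts to look and compute and a tool call to move; the robot and the scene stay as the last step left them, time stands still between calls to the robot, and variables do not carry over. Pictures are saved under pics/ and viewed, on a budget of 10 in all, crops included, one or two more only if the job needs it, and the job is handed in when it is done.

Besides the shell and the picture viewer there is one more tool, called after "Call:" as name([rows], argument=value, ...), one row to a line, values as JSON. drive_tool: Moves the arm, as the interface text tells. Its arguments: {"type":"object","properties":{"commands":{"type":"array","items":{"type":"object","properties":{"wx":{"type":"number"},"wy":{"type":"number"},"wz":{"type":"number"},"dx":{"type":"number"},"dy":{"type":"number"},"dz":{"type":"number"},"claw":{"type":"number"}}}},"grip_force":{"type":"number"}},"required":["commands"]}

```bash
mkdir -p pics; ls; cat > h.py <<'E'
import numpy as np, cv2
from plant import r, snapshot
def take(cam,fn=None):
    s=snapshot(cam)
    if fn: cv2.imwrite(f'pics/{fn}.png',cv2.cvtColor(s['color'],cv2.COLOR_RGB2BGR))
    return s
def ray(s,u,v,W=None):
    d=np.array([(u-s['cx'])/s['fx'],-(v-s['cy'])/s['fy'],-1.])
    M=W if W is not None else np.linalg.inv(s['world_to_cam'])
    return M[:3,3],M[:3,:3]@d
def onz(s,u,v,z,W=None):
    o,d=ray(s,u,v,W); return o+d*(z-o[2])/d[2]
E
python3 - <<'E'
from h import *
import pickle
st=r.get_state();print(st)
for c in('scene','side'):
    s=take(c,c+'0'); print(c,[ (k,v) for k,v in s.items() if k!='color']); pickle.dump(s,open(c+'0.pkl','wb'))
E
```

```text
pics
{'clock': 0.0, 'q': array([ 1.31781217,  0.6899582 , -0.19450063,  1.56634377,  0.1573031 ,
        0.90248468, -0.21507581]), 'qd': array([-0.00137931,  0.00073107, -0.00034378,  0.00132883,  0.00013113,
        0.00057326,  0.00011124]), 'joint_torque': array([-7.70202168e-04, -5.27565265e+01, -1.26669366e+00, -1.53428131e+01,
       -5.25245850e-02,  6.52953837e-03,  1.43925954e-04]), 'tool_pos': array([ 0.17656808, -0.59890747,  0.24892583]), 'eef_rot': array([ 9.89729399e-01,  1.42950706e-01, -1.99014893e-04, -8.79320031e-04]), 'contact_force': array([-0.08192299, -0.6135177 ,  0.37293572]), 'moment': array([-0.00710588, -0.02771685,  0.01308453]), 'opening': 0.9994803349029754}
scene [('fx', 508.82887981764856), ('fy', 508.82887981764856), ('cx', 284.4099078649821), ('cy', 202.73837622267448), ('world_to_cam', array([[ 0.21328924,  0.97691254, -0.01223103, -0.18055103],
       [-0.81578304,  0.18497063,  0.54798166,  0.4308434 ],
       [ 0.53759253, -0.10690072,  0.83640092, -1.79488805],
       [ 0.        ,  0.        ,  0.        ,  1.        ]]))]
side [('fx', 487.88888550036717), ('fy', 487.88888550036717), ('cx', 290.02611161915934), ('cy', 200.34935592608318), ('world_to_cam', array([[ 0.91796539, -0.39581345,  0.02590875, -0.49745799],
       [ 0.18031317,  0.47457434,  0.86154881, -0.1638877 ],
       [-0.35330823, -0.7862003 ,  0.5070132 , -1.23980164],
       [ 0.        ,  0.        ,  0.        ,  1.        ]]))]
```

View pics/scene0.png

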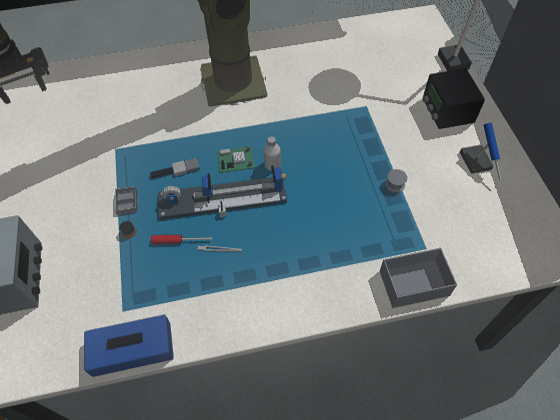

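View pics/side0.png

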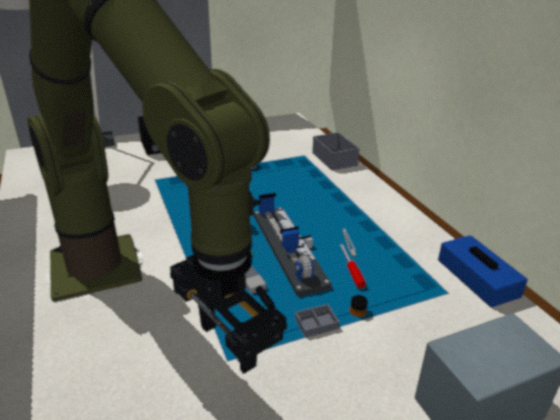

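The scene view shows the holder from wheel (170,196) to fixed jaw (278,180), base front edge from (158,216) to (286,203). In the side view the wheel is near (303,262).

```bash
python3 - <<'E'
from h import *
import pickle
s=pickle.load(open('scene0.pkl','rb'))
for u,v,z in [(158,216,.018),(286,203,.018),(170,192,.06),(278,172,.089),(207,178,.089),(221,203,.035),(272,140,.12),(240,157,.01),(175,170,.01),(125,200,.01)]:
    print(u,v,z,onz(s,u,v,z).round(4))
c=s['color'][150:235,110:310]
cv2.imwrite('pics/crop.png',cv2.cvtColor(cv2.resize(c,(800,340),interpolation=cv2.INTER_CUBIC),cv2.COLOR_RGB2BGR))
E
```

```text
158 216 0.018 [ 0.5187 -0.3017  0.018 ]
286 203 0.018 [0.5566 0.0683 0.018 ]
170 192 0.06 [ 0.4729 -0.2545  0.06  ]
278 172 0.089 [0.4931 0.0594 0.089 ]
207 178 0.089 [ 0.469  -0.1427  0.089 ]
221 203 0.035 [ 0.526  -0.1171  0.035 ]
272 140 0.12 [0.3981 0.0623 0.12  ]
240 157 0.01 [ 0.3515 -0.0342  0.01  ]
175 170 0.01 [ 0.357  -0.2384  0.01  ]
125 200 0.01 [ 0.4354 -0.3945  0.01  ]
```

View pics/crop.png

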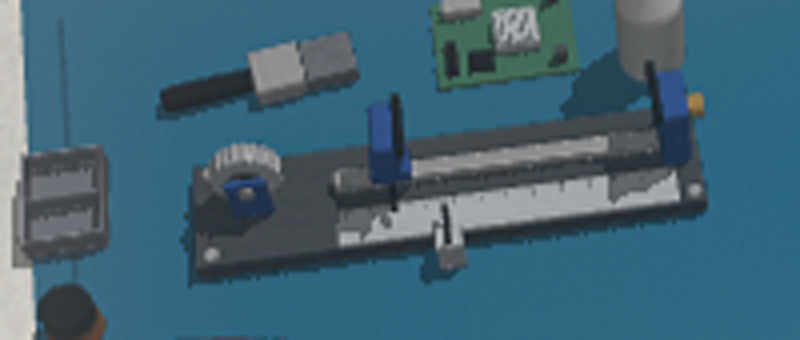

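Crop: the wheel is around (245,170), the jaw pointer tip about (393,208) and the gauge pointer tip about (446,207). The gap is roughly 35–40 mm. The holder's y axis is about (0.10, 0.995) and its origin about (0.469, -0.251).

Call:
drive_tool([
  {"wz":0.13,"claw":0},
  {"wz":0.13,"claw":0},
  {"wz":0.13,"claw":0},
  {"dx":0.028,"dy":-0.041},
  {"dx":0.028,"dy":-0.041},
  {"dx":0.028,"dy":-0.041},
  {"dx":0.028,"dy":-0.041},
  {"dx":0.028,"dy":-0.041},
  {"dx":0.028,"dy":-0.041},
  {"dx":0.028,"dy":-0.041},
  {"dx":0.028,"dy":-0.041},
  {"dx":0.028,"dy":-0.041},
], grip_force=20)

```text
validation failed for argument at $.co...
```

```bash
cat >> h.py <<'E'
from scipy.spatial.transform import Rotation as R
def wrist(fn):
    st=r.get_state(); T=np.eye(4); T[:3,:3]=R.from_quat(st['eef_rot']).as_matrix(); T[:3,3]=st['tool_pos']
    s=take('wrist',fn); return s,T@s['T_tool_cam'],st
E
python3 - <<'E'
from h import *
import pickle
s,W,st=wrist('w1'); pickle.dump((s,W),open('w1.pkl','wb'))
print(st['tool_pos'],R.from_quat(st['eef_rot']).as_matrix().round(3),W.round(3),st['clock'],st['opening'])
E
```

```text
[ 0.17660293 -0.59895177  0.24898153] [[ 0.959  0.283 -0.001]
 [ 0.283 -0.959  0.002]
 [-0.    -0.002 -1.   ]] [[ 0.282  0.91   0.304  0.256]
 [-0.959  0.268  0.088 -0.576]
 [-0.001 -0.316  0.949  0.385]
 [ 0.     0.     0.     1.   ]] 0.1 0.9965454422205711
```

View pics/w1.png

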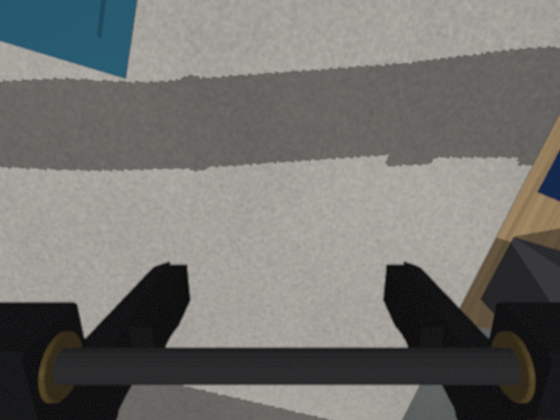

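The move was refused, so the arm hasn't moved and the wrist view shows only bare table and the open fingers. I'll try again with full rows.

Call:
drive_tool([
  {"wx":0,"wy":0,"wz":0.13,"dx":0,"dy":0,"dz":0,"claw":0},
  {"wx":0,"wy":0,"wz":0.13,"dx":0,"dy":0,"dz":0,"claw":0},
  {"wx":0,"wy":0,"wz":0.13,"dx":0,"dy":0,"dz":0,"claw":0},
  {"wx":0,"wy":0,"wz":0,"dx":0.028,"dy":-0.041,"dz":0,"claw":0},
  {"wx":0,"wy":0,"wz":0,"dx":0.028,"dy":-0.041,"dz":0,"claw":0},
  {"wx":0,"wy":0,"wz":0,"dx":0.028,"dy":-0.041,"dz":0,"claw":0},
  {"wx":0,"wy":0,"wz":0,"dx":0.028,"dy":-0.041,"dz":0,"claw":0},
  {"wx":0,"wy":0,"wz":0,"dx":0.028,"dy":-0.041,"dz":0,"claw":0},
  {"wx":0,"wy":0,"wz":0,"dx":0.028,"dy":-0.041,"dz":0,"claw":0},
  {"wx":0,"wy":0,"wz":0,"dx":0.028,"dy":-0.041,"dz":0,"claw":0},
  {"wx":0,"wy":0,"wz":0,"dx":0.028,"dy":-0.041,"dz":0,"claw":0},
  {"wx":0,"wy":0,"wz":0,"dx":0.028,"dy":-0.041,"dz":0,"claw":0},
], grip_force=20)

```text
clock: 1.35
tool_pos: [0.4664, -0.2566, 0.2496]
eef_rot: [0.999, -0.052, -0.0, 0.0]
contact_force: [0.2, 1.1, 0.4]
opening: 0.003
```

```bash
python3 - <<'E'
from h import *
import pickle
s,W,st=wrist('w2'); pickle.dump((s,W),open('w2.pkl','wb'))
print(st['tool_pos'],st['clock'],s['fx'],s['cx'],s['cy'])
E
```

```text
[ 0.46643703 -0.25662643  0.24963363] 1.35 365.5926662502759 286.32339788621886 211.11705588975687
```

View pics/w2.png

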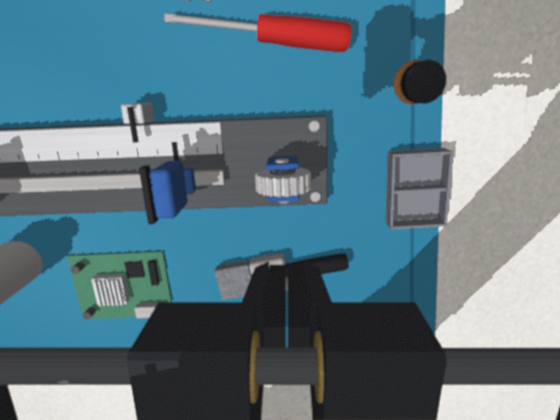

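The wrist view shows the wheel at (283,183) between its cheeks at (283,162) and (284,199). The jaw fin tip is at about (176,142), the gauge fin tip at about (135,140), and the base edge runs from (0,130) to (326,118).

```bash
python3 - <<'E'
from h import *
import pickle
s,W=pickle.load(open('w2.pkl','rb'))
P=lambda u,v,z:onz(s,u,v,z,W)
a,b,c=P(326,118,.018),P(0,130,.018),P(327,203,.018)
y=(b-a)[:2];y/=np.linalg.norm(y);x=np.array([y[1],-y[0]])
print('y',y, 'corner',a,c)
print('origin', a[:2]-.055*x+.045*y, c[:2]+.035*x+.045*y)
for n,u,v,z in [('cheek+',283,162,.06),('cheek-',284,200,.06),('wheeltop',283,183,.070)]: print(n,P(u,v,z).round(4))
j=P(176,142,.035);g=P(135,140,.035);print(j,g,'gap',(g-j)[:2]@y, (g-j)[:2]@x)
img=s['color'];hs=cv2.cvtColor(img,cv2.COLOR_RGB2HSV)
c=img[85:225,100:340]
cv2.imwrite('pics/w2c.png',cv2.cvtColor(cv2.resize(c,None,fx=3.3,fy=3.3,interpolation=cv2.INTER_CUBIC),cv2.COLOR_RGB2BGR))
E
```

```text
y [0.06813773 0.99767592] corner [ 0.51835531 -0.30159918  0.018     ] [ 0.43157218 -0.29659681  0.018     ]
origin [ 0.46654933 -0.25295619] [ 0.46955703 -0.25408621]
cheek+ [ 0.4875 -0.2564  0.06  ]
cheek- [ 0.452  -0.2536  0.06  ]
wheeltop [ 0.4707 -0.2547  0.07  ]
[ 0.5124444  -0.15662811  0.035     ] [ 0.51833402 -0.11832048  0.035     ] gap 0.038619904076855935 0.0032657369272911328
```

View pics/w2c.png

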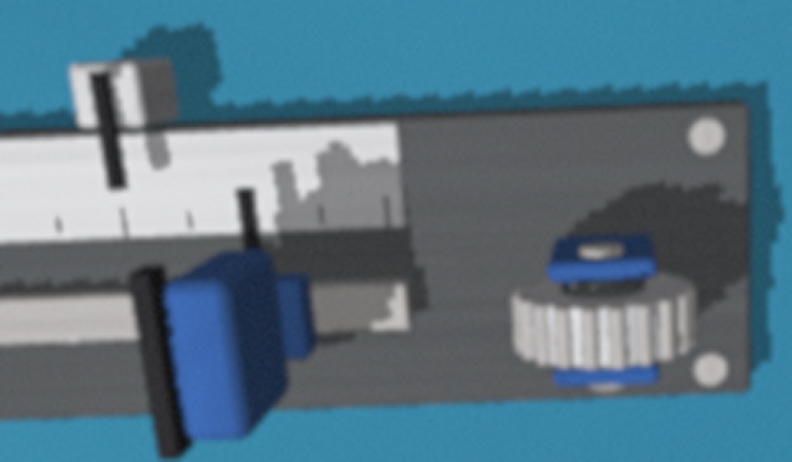

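Call:
drive_tool([
  {"wx":0,"wy":0,"wz":-0.026,"dx":0.003,"dy":0.01,"dz":0,"claw":0},
  {"wx":0,"wy":0,"wz":0,"dx":0,"dy":0,"dz":0.03,"claw":0},
  {"wx":0,"wy":0,"wz":0,"dx":0,"dy":0,"dz":0.03,"claw":0},
  {"wx":0,"wy":0,"wz":0,"dx":0,"dy":0,"dz":0.03,"claw":0},
  {"wx":0,"wy":0,"wz":0,"dx":0,"dy":0,"dz":0.03,"claw":0},
  {"wx":0,"wy":0,"wz":0,"dx":0,"dy":0,"dz":0.03,"claw":0},
  {"wx":0,"wy":0,"wz":0,"dx":0,"dy":0,"dz":0.004,"claw":0},
  {"wx":0,"wy":0,"wz":0,"dx":0,"dy":0,"dz":0,"claw":0},
])

```text
clock: 2.2
tool_pos: [0.467, -0.2686, 0.0953]
eef_rot: [0.999, -0.039, -0.001, -0.0]
contact_force: [-0.5, -0.4, -0.8]
opening: 0.007
```

```bash
python3 - <<'E'
from h import *
import pickle
s,W,st=wrist('w3'); pickle.dump((s,W),open('w3.pkl','wb'))
side=take('side','side1');scene=take('scene')
a=cv2.resize(side['color'][180:310,220:360],(560,520),interpolation=cv2.INTER_CUBIC)
cv2.imwrite('pics/m3.png',cv2.cvtColor(cv2.resize(np.hstack([s['color'],cv2.resize(a,(452,420))]),(800,332)),cv2.COLOR_RGB2BGR))
print(st['tool_pos'],st['clock'],st['contact_force'])
E
```

```text
[ 0.46697881 -0.26858024  0.09534317] 2.2 [-0.52624277 -0.39703284 -0.80359972]
```

View pics/m3.png

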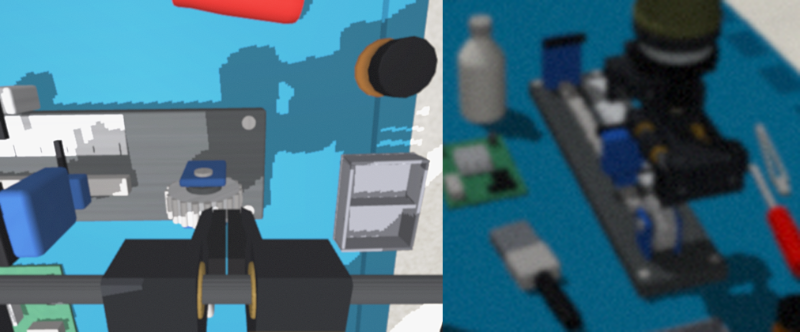

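Call:
drive_tool([
  {"wx":0,"wy":0,"wz":0,"dx":0.002,"dy":0,"dz":0.005,"claw":0},
  {"wx":0,"wy":0,"wz":0,"dx":0,"dy":0,"dz":0.004,"claw":0},
  {"wx":0,"wy":0,"wz":0,"dx":0,"dy":0,"dz":0.001,"claw":0},
  {"wx":0,"wy":0,"wz":0,"dx":0,"dy":0,"dz":0,"claw":0},
])

```text
clock: 2.75
tool_pos: [0.4696, -0.269, 0.0858]
eef_rot: [0.999, -0.039, 0.0, 0.0]
contact_force: [0.4, -0.9, -0.0]
opening: 0.002
```

Call:
drive_tool([
  {"wx":0,"wy":0,"wz":0,"dx":0,"dy":-0.002,"dz":0.001,"claw":0},
  {"wx":0,"wy":0,"wz":0,"dx":0,"dy":0,"dz":0.001,"claw":0},
  {"wx":0,"wy":0,"wz":0,"dx":0,"dy":0,"dz":0.0005,"claw":0},
  {"wx":0,"wy":0,"wz":0,"dx":0,"dy":0,"dz":0,"claw":0},
])

```text
clock: 3.15
tool_pos: [0.4697, -0.2688, 0.0852]
eef_rot: [0.999, -0.039, 0.001, 0.002]
contact_force: [-2.5, -2.7, 17.1]
opening: 0.005
```

Call:
drive_tool([
  {"wx":0,"wy":0,"wz":0,"dx":0,"dy":-0.003,"dz":-0.0005,"claw":0},
  {"wx":0,"wy":0,"wz":0,"dx":0,"dy":-0.003,"dz":-0.0005,"claw":0},
  {"wx":0,"wy":0,"wz":0,"dx":0,"dy":-0.003,"dz":0,"claw":0},
  {"wx":0,"wy":0,"wz":0,"dx":0,"dy":-0.003,"dz":0,"claw":0},
])

```text
clock: 3.55
tool_pos: [0.4705, -0.2582, 0.0867]
eef_rot: [0.999, -0.04, 0.001, 0.003]
contact_force: [-3.1, -3.5, 22.8]
opening: 0.005
```

Call:
drive_tool([
  {"wx":0,"wy":0,"wz":0,"dx":0,"dy":-0.003,"dz":0,"claw":0},
  {"wx":0,"wy":0,"wz":0,"dx":0,"dy":-0.003,"dz":0,"claw":0},
  {"wx":0,"wy":0,"wz":0,"dx":0,"dy":-0.003,"dz":0,"claw":0},
  {"wx":0,"wy":0,"wz":0,"dx":0,"dy":-0.003,"dz":0,"claw":0},
  {"wx":0,"wy":0,"wz":0,"dx":0,"dy":0,"dz":0,"claw":0},
])

```text
clock: 4.05
tool_pos: [0.4715, -0.2426, 0.0861]
eef_rot: [0.999, -0.039, 0.0, 0.0]
contact_force: [-2.3, 2.5, 17.9]
opening: 0.006
```

```bash
cat >> h.py <<'E'
O=np.array([.4695,-.2543]); YH=np.array([.0725,.9974]); XH=np.array([YH[1],-YH[0]])
def rect(s,W,xs,ys,z=.035):
    """grey image sampled on the plane z in holder coordinates (rows x, cols y)"""
    C=np.linalg.inv(W); X,Y=np.meshgrid(xs,ys,indexing='ij')
    p=np.stack([O[0]+X*XH[0]+Y*YH[0],O[1]+X*XH[1]+Y*YH[1],0*X+z,0*X+1],-1)@C.T
    u=s['cx']+s['fx']*p[...,0]/-p[...,2]; v=s['cy']-s['fy']*p[...,1]/-p[...,2]
    return cv2.remap(cv2.cvtColor(s['color'],cv2.COLOR_RGB2GRAY),u.astype('f4'),v.astype('f4'),cv2.INTER_LINEAR,borderValue=255)
def fins(s,W):
    ys=np.arange(.08,.175,.0005)
    for x in np.arange(.026,.066,.003):
        d=rect(s,W,np.array([x]),ys)[0]<70
        e=np.flatnonzero(np.diff(np.r_[0,d,0])).reshape(-1,2)
        print(round(x*1e3), [(round((ys[a])*1e3,1),round(ys[b-1]*1e3,1)) for a,b in e if b-a>2])
E
python3 - <<'E'
from h import *
import pickle
fins(*pickle.load(open('w2.pkl','rb')))
s,W,st=wrist('w4'); pickle.dump((s,W),open('w4.pkl','wb')); print('now');fins(s,W)
E
```

```text
26 [(np.float64(101.5), np.float64(103.5))]
29 [(np.float64(101.5), np.float64(103.5))]
32 [(np.float64(101.5), np.float64(104.0))]
35 [(np.float64(102.0), np.float64(103.5))]
38 []
41 [(np.float64(137.5), np.float64(140.5))]
44 [(np.float64(138.0), np.float64(140.5))]
47 [(np.float64(137.5), np.float64(140.5))]
50 [(np.float64(138.0), np.float64(140.5))]
53 [(np.float64(136.5), np.float64(141.0))]
56 [(np.float64(80.0), np.float64(105.0)), (np.float64(107.0), np.float64(118.5)), (np.float64(137.0), np.float64(140.5)), (np.float64(149.5), np.float64(150.5)), (np.float64(157.0), np.float64(158.0)), (np.float64(160.5), np.float64(161.5)), (np.float64(164.0), np.float64(166.5)), (np.float64(169.5), np.float64(171.0))]
59 [(np.float64(137.0), np.float64(140.5))]
62 [(np.float64(137.0), np.float64(140.5))]
65 [(np.float64(137.0), np.float64(140.5))]
now
26 [(np.float64(110.5), np.float64(113.5))]
29 [(np.float64(110.5), np.float64(113.0))]
32 [(np.float64(110.5), np.float64(112.5))]
35 [(np.float64(110.5), np.float64(114.5))]
38 [(np.float64(137.0), np.float64(141.0))]
41 [(np.float64(136.0), np.float64(141.0))]
44 [(np.float64(136.0), np.float64(141.0))]
47 [(np.float64(136.5), np.float64(141.0))]
50 [(np.float64(136.5), np.float64(141.0))]
53 [(np.float64(136.0), np.float64(141.0))]
56 [(np.float64(84.5), np.float64(86.0)), (np.float64(87.0), np.float64(91.0)), (np.float64(92.5), np.float64(93.5)), (np.float64(94.5), np.float64(119.5)), (np.float64(136.0), np.float64(141.0)), (np.float64(147.0), np.float64(156.5))]
59 [(np.float64(136.0), np.float64(141.0))]
62 [(np.float64(136.0), np.float64(141.0))]
65 [(np.float64(136.0), np.float64(141.5))]
```

Call:
drive_tool([
  {"wx":0,"wy":0,"wz":0,"dx":0,"dy":0,"dz":-0.012,"claw":0},
  {"wx":0,"wy":0,"wz":0,"dx":-0.002,"dy":0.026,"dz":0,"claw":0},
  {"wx":0,"wy":0,"wz":0,"dx":0,"dy":0,"dz":0.006,"claw":0},
  {"wx":0,"wy":0,"wz":0,"dx":0,"dy":0,"dz":0.0065,"claw":0},
  {"wx":0,"wy":0,"wz":0,"dx":0,"dy":-0.003,"dz":0,"claw":0},
  {"wx":0,"wy":0,"wz":0,"dx":0,"dy":-0.003,"dz":-0.0005,"claw":0},
  {"wx":0,"wy":0,"wz":0,"dx":0,"dy":-0.004,"dz":0,"claw":0},
  {"wx":0,"wy":0,"wz":0,"dx":0,"dy":-0.004,"dz":0,"claw":0},
  {"wx":0,"wy":0,"wz":0,"dx":0,"dy":-0.004,"dz":0,"claw":0},
  {"wx":0,"wy":0,"wz":0,"dx":0,"dy":-0.004,"dz":0,"claw":0},
  {"wx":0,"wy":0,"wz":0,"dx":0,"dy":-0.004,"dz":0,"claw":0},
  {"wx":0,"wy":0,"wz":0,"dx":0,"dy":0,"dz":0,"claw":0},
])

```text
clock: 5.3
tool_pos: [0.4695, -0.2422, 0.0862]
eef_rot: [0.999, -0.038, 0.0, 0.0]
contact_force: [-3.6, 0.8, 25.1]
opening: 0.003
```

```bash
python3 - <<'E' | grep -E "^(26|29|32|35|41|44)"
from h import *
s,W,st=wrist('w5'); fins(s,W)
E
```

```text
26 [(np.float64(121.5), np.float64(125.5))]
29 [(np.float64(121.5), np.float64(125.5))]
32 [(np.float64(121.5), np.float64(124.0))]
35 [(np.float64(121.5), np.float64(125.5))]
41 [(np.float64(136.0), np.float64(141.0))]
44 [(np.float64(136.5), np.float64(141.0))]
```

Call:
drive_tool([
  {"wx":0,"wy":0,"wz":0,"dx":0,"dy":0,"dz":-0.012,"claw":0},
  {"wx":0,"wy":0,"wz":0,"dx":-0.002,"dy":0.026,"dz":0,"claw":0},
  {"wx":0,"wy":0,"wz":0,"dx":0,"dy":0,"dz":0.006,"claw":0},
  {"wx":0,"wy":0,"wz":0,"dx":0,"dy":0,"dz":0.0062,"claw":0},
  {"wx":0,"wy":0,"wz":0,"dx":0,"dy":-0.003,"dz":0,"claw":0},
  {"wx":0,"wy":0,"wz":0,"dx":0,"dy":-0.003,"dz":-0.0005,"claw":0},
  {"wx":0,"wy":0,"wz":0,"dx":0,"dy":-0.004,"dz":0,"claw":0},
  {"wx":0,"wy":0,"wz":0,"dx":0,"dy":-0.004,"dz":0,"claw":0},
  {"wx":0,"wy":0,"wz":0,"dx":0,"dy":-0.004,"dz":0,"claw":0},
  {"wx":0,"wy":0,"wz":0,"dx":0,"dy":-0.004,"dz":0,"claw":0},
  {"wx":0,"wy":0,"wz":0,"dx":0,"dy":-0.004,"dz":0,"claw":0},
  {"wx":0,"wy":0,"wz":0,"dx":0,"dy":0,"dz":0,"claw":0},
])

```text
clock: 6.55
tool_pos: [0.4675, -0.2401, 0.0858]
eef_rot: [0.999, -0.038, -0.0, -0.001]
contact_force: [-3.1, 4.3, 21.0]
opening: 0.003
```

```bash
python3 - <<'E' | grep -E "^(26|29|32|35|41|44)"
from h import *
s,W,st=wrist('w6'); fins(s,W)
E
```

```text
26 [(np.float64(132.5), np.float64(137.0))]
29 [(np.float64(132.5), np.float64(137.0))]
32 [(np.float64(132.5), np.float64(137.0))]
35 [(np.float64(132.5), np.float64(136.5))]
41 [(np.float64(136.5), np.float64(141.0))]
44 [(np.float64(136.5), np.float64(141.0))]
```

Call:
drive_tool([
  {"wx":0,"wy":0,"wz":0,"dx":0,"dy":0,"dz":-0.012,"claw":0},
  {"wx":0,"wy":0,"wz":0,"dx":0.002,"dy":0.02,"dz":0,"claw":0},
  {"wx":0,"wy":0,"wz":0,"dx":0,"dy":0,"dz":0.006,"claw":0},
  {"wx":0,"wy":0,"wz":0,"dx":0,"dy":0,"dz":0.005,"claw":0},
  {"wx":0,"wy":0,"wz":0,"dx":0,"dy":0,"dz":0,"claw":0},
  {"wx":0,"wy":0,"wz":0,"dx":0,"dy":-0.003,"dz":0,"claw":0},
  {"wx":0,"wy":0,"wz":0,"dx":0,"dy":-0.003,"dz":0,"claw":0},
  {"wx":0,"wy":0,"wz":0,"dx":0,"dy":-0.003,"dz":0,"claw":0},
  {"wx":0,"wy":0,"wz":0,"dx":0,"dy":0,"dz":0,"claw":0},
])

```text
clock: 7.5
tool_pos: [0.4688, -0.2529, 0.0867]
eef_rot: [0.999, -0.038, 0.0, 0.0]
contact_force: [-2.8, 0.6, 20.2]
opening: 0.003
```

```bash
python3 - <<'E' | grep -E "^(26|29|32|35|41|44)"
from h import *
s,W,st=wrist('w7'); fins(s,W)
E
```

```text
26 [(np.float64(136.0), np.float64(141.0))]
29 [(np.float64(136.0), np.float64(141.5))]
32 [(np.float64(136.0), np.float64(141.0))]
35 [(np.float64(136.5), np.float64(140.5))]
41 [(np.float64(136.0), np.float64(141.0))]
44 [(np.float64(136.0), np.float64(141.0))]
```

Lined up. Next I lift straight up and check again from above.

Call:
drive_tool([
  {"wx":0,"wy":0,"wz":0,"dx":0,"dy":0,"dz":-0.005,"claw":0},
  {"wx":0,"wy":0,"wz":0,"dx":0,"dy":0,"dz":-0.03,"claw":0},
  {"wx":0,"wy":0,"wz":0,"dx":0,"dy":0,"dz":-0.03,"claw":0},
  {"wx":0,"wy":0,"wz":0,"dx":0,"dy":0,"dz":-0.03,"claw":0},
  {"wx":0,"wy":0,"wz":0,"dx":0,"dy":0,"dz":-0.03,"claw":0},
  {"wx":0,"wy":0,"wz":0,"dx":0,"dy":0,"dz":-0.03,"claw":0},
  {"wx":0,"wy":0,"wz":0,"dx":0,"dy":0,"dz":0,"claw":0},
  {"wx":0,"wy":0,"wz":0,"dx":0,"dy":0,"dz":0,"claw":0},
])

```text
clock: 8.35
tool_pos: [0.4685, -0.2524, 0.2398]
eef_rot: [0.999, -0.038, -0.0, -0.0]
contact_force: [-1.3, -0.4, 0.5]
opening: 0.003
```

```bash
python3 - <<'E' | grep -E "^(26|29|32|35|41|44|pos)"
from h import *
s,W,st=wrist('w8'); fins(s,W); print('pos',st['tool_pos'],st['contact_force'])
E
```

```text
26 [(np.float64(138.0), np.float64(140.5))]
29 [(np.float64(138.0), np.float64(141.0))]
32 [(np.float64(138.0), np.float64(141.0))]
35 [(np.float64(138.5), np.float64(140.5))]
41 [(np.float64(137.5), np.float64(140.5))]
44 [(np.float64(138.0), np.float64(140.5))]
pos [ 0.46846121 -0.25243236  0.23983854] [-1.31339552 -0.43562843  0.49551863]
```

View pics/w8.png

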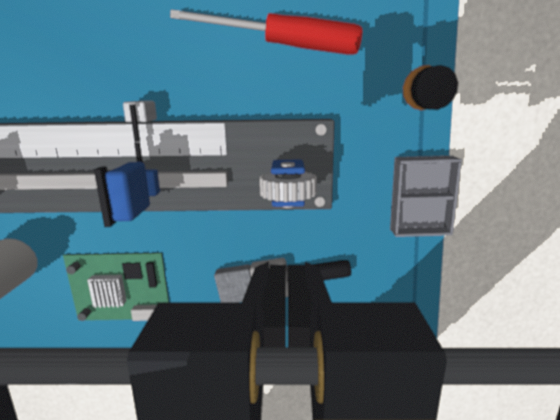

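The two fins form one continuous line near (136,140), and the hand is clear of everything.

```bash
python3 -c "
from plant import r
print(r.finish_job())"
```

```text
the job is handed in; nothing more can be done
None
```

The jaw's pointer now stands in line with the gauge clip's pointer, and I've handed the job in; it reports no verdict. I rolled the wheel from the top of its rim with the closed fingertips, in three long strokes and one short one. That closed the gap from about 36 mm to zero, at about 8.4 s on the robot's clock.

- **Alignment:** the last wrist view, after lifting, puts both pointers at about 139 mm from the axle. They agree within about 0.5 mm, against the 2.5 mm allowed, and a low view before lifting agreed.
- **Hand and surroundings:** the hand finished about 16 cm above the wheel, with the contact force near zero. The parts visible in that last view lay where they were at the start, but the tweezers and solder reel were out of its frame. The hand never went near those two.
- **Problems:** my first move call was refused for its format and nothing moved. The first stroke moved the jaw about 9 mm where 10 mm was expected, and I corrected for that in the later strokes.

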